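# Unbolt and open the specimen box

## Robot

A 7-joint arm with a two-finger parallel gripper is mounted at the origin on a cart in front of the work surface, level with it; the furniture and walls round the work are solid. World frame = base frame: x ahead of the robot, y to its left, z up, the work surface at z = 0. Lengths are in mm, angles in rad, forces in N, time in s.
With the tool pointing down it reaches from about 400 to 850 mm from the base axis. Payload 4.5 kg.
Tool frame: the origin (TCP) lies at the very end of the fingers, on their centre line; the grasp point (between the pads) lies 19 mm behind it; y points along the fingers, x is the direction in which the jaws open and shut, and the axes are right-handed (so a half turn about y gives the same grasp; the last joint's range is limited). The gripper opens to 88 mm and grips with 3 to 60 N. Pads are 18 mm wide; open, the fingers measure 123 mm over their backs; the gripper's body (75 mm by 187 mm) begins 45 mm behind the grasp point.
Start: joints at [1.355, 0.689, -0.195, 1.565, 0.157, 0.902, -0.215], TCP at [154.535, -605.618, 238.743] pointing down, gripper open.
Joint ranges: [-3.01, 3.01], [-0.46, 2.08], [-1.47, 1.51], [0.13, 2.56], [-1, 4.14], [0.04, 2.09], [-2.66, 2.66]. Speed limits (rad/s): [2.57, 2.57, 3.14, 3.14, 3.14, 3.14, 3.14].

## Interface

Orientations are given as a unit quaternion [x, y, z, w].
In Python, from workcell import env, snapshot, spotter gives the robot as it stands. The module is installed in compiled form; this text tells all that it offers.
- The arm moves only by the shell command python3 -m pendant 'ROWS' [FORCE]. ROWS is JSON, a list of rows, each an object with "angular": the turn, a rotation vector about the world's x, y, z in rad, a list of three; "offset": the shift along the world's x, y, z in cm, a list of three; "claw": the finger opening in cm, from 0 to 8.81. In form: [{"angular": [rx, ry, rz], "offset": [tx, ty, tz], "claw": claw}, ...]. A call has 1 to 8 rows; each row shifts and turns the commanded pose from where the row before left it; what a row does not reach is not made up. A row lasts 1/10 s, in which the tool goes at most 50 mm and 8.59 degrees, less where a joint would pass 70% of its speed; a pose out of reach is approached as far as the arm can. A call with a gripper value outside its range is refused whole. The fingers move at their own pace and stop on an object; FORCE is the grip in N (left out, the last holds). Time passes only in rows, so rows that do not move let the fingers close. It gives the time, the measured TCP pose, the force and the opening at its end, in the units of the state.
- env.get_state(): the state, without advancing time (a new reading comes with each control period).
- snapshot(name): name is "side" or "top"; returns a dict with "pixels" (420x560x3 uint8, red, green, blue), "K" (3x3 intrinsics, pixels), "R" (3x3) and "t" (3): a world point X has camera coordinates R X + t. Camera axes: x right, y down, z forward; pixel columns grow to the right and rows downward; lengths in mm; the calibration is good to about 2 mm. A picture is of the moment at which its call begins. There is no depth.
- env.job_done(): hands the job in, once; it reports no verdict.
Trained networks look in the newest picture that a camera, given by its name, has taken for a name from the list of things; names that differ only in an ending like _2 or _b are one class to them, and where a whole thing is asked for, a point or a joint stands for the part that bears it (a point fixed in the world has none). Each returns a list of dicts, best first, with "score" (0 to 1); they miss things now and then, are a little off and sometimes report something else, mostly with a low value. They report only what shows in the picture. A call takes as long as a camera call.
- spotter.search_frame(camera, target): "box" ([centre column, centre row, width, height] in pixels, round what is visible of it).
- spotter.regions_of(camera, target): "pixels" (420x560 bool, what is visible of it) and "box" ([centre column, centre row, width, height] in pixels, round what is visible of it).
The state is a dict: "time": time; "joints": joint angles; "qvel": joint speeds; "joint_torque": joint torques, N m; "position": TCP position; "tcp_rot": TCP orientation; "wrist_force": force on the tool from outside, world axes, zero at the start; "moment": the same for the moment, N m; "grip_width": finger opening in mm.
Only numpy, scipy, OpenCV 4.12 (cv2) and the standard library are available. Lean on these libraries where they do the work, as an engineer would, in place of code of your own. Each camera call takes 0.05 s, during which the arm holds its last target. There are 200 camera calls.

## Task

Open the specimen box on the polishing desk with the fingertips, picking nothing up: press the red spring paddle down with one fingertip and keep it down while the other fingertip pushes the bolt's knob sideways, away from the lid, until the bolt is fully drawn back. Let the paddle spring up again so that it locks the bolt open, then push the clear lid back by its blue ridge until it is fully open. Leave the specimens and everything else on the desk where they are, and take the hand away.

Things in the scene. Friction and masses are not known exactly. Their poses are not given: they have to be found in the camera images.
- specimen_box: Low grey steel box screwed to the desk, 166 x 170 mm, deck at z 34 mm. Origin: centre of its underside; z up, x from its front to its back (roughly away from the robot), y to its left; (x, y, z) below are mm in this frame. Right half: well (x -76 to -4, y -81 to 1, floor z 4) under a clear lid that slides back in rails (tops z 42) over a flat rear deck. Left half: bolt and catch.
- bolt_knob (a point): Centre of the top of the bolt's upright round steel knob, 14 mm in diameter, at (-6, 40, 79.5) when shut. The knob stands free from z 57 up, above the slotted steel channel (x -17 to 5, y 8 to 80, top z 55) in which the bolt bar slides. Drawing the bolt moves it 30 mm towards +y of the box, away from the lid.
- bolt (a joint): Bolt travel, m: 0 shut (end in the lid's keeper), 0.030 fully drawn (stop); clear of the keeper beyond 0.016. About 2 N friction. Notches at 0, 0.015, 0.030: when the catch is up its tooth stands in one (2 mm play each way) and the bolt cannot pass, so hold the catch down for the whole travel. At 0.030 the released catch locks it open.
- paddle_top (a point): Centre of the flat top of the catch's red paddle, at (-56, 40, 66) when up. The top is 34 mm along x (-72 to -38) and 68 mm along y (6 to 74), so the fingertip that holds it down can glide along it beside the bolt; its middle line lies 50 mm in front of the knob's axis. Its lever is pivoted behind the bolt (x 58), so it goes nearly straight down, tilting 4 degrees at most.
- catch (a joint): Angle of the catch lever, rad: 0 up, 0.070 fully down on its stop. On the paddle's middle line that is 8 mm (top then at z 58, 3 mm above the bolt channel); the tooth is clear of the bolt beyond 0.050 (5.7 mm). Takes 3 N at first, 7 N fully down, and springs up by itself when let go.
- catch_paddle: The spring catch: red paddle, riser and lever in one piece (origin on the lever's pivot, at the back of the box; use paddle_top to find it).
- lid_ridge (a point): Middle of the front face of the lid's blue push ridge, at (-44, -41.5, 46.5) with the lid shut; moves with the lid. The face is upright, looks to the box's front, is 51 mm wide (y -67 to -16) and reaches from the lid's top (z 39) to z 55; behind it the ridge slopes away. To its left on the lid stands the steel bolt keeper (x -18 to 6, y -22 to -5, up to z 56.5).
- lid (a joint): Lid travel, m: 0 shut, 0.072 fully open (end stop), towards +x of the box. About 2 N of friction; it stays where it is left. Blocked while the bolt is in its keeper.
- sample_a: Resin-mounted metal specimen (red), a loose disc 30 mm in diameter and 14 to 18 mm high, in a cell of the box's well under the lid. Origin: centre of its underside. Must stay where it is.
- sample_b: Resin-mounted metal specimen (black with a round metal face), a loose disc 30 mm in diameter and 14 to 18 mm high, in a cell of the box's well under the lid. Origin: centre of its underside. Must stay where it is.
- sample_c: Resin-mounted metal specimen (green), a loose disc 30 mm in diameter and 14 to 18 mm high, in a cell of the box's well under the lid. Origin: centre of its underside. Must stay where it is.
- sample_d: Resin-mounted metal specimen (black with two metal strips), a loose disc 30 mm in diameter and 14 to 18 mm high, in a cell of the box's well under the lid. Origin: centre of its underside. Must stay where it is.
- steel_disc: Round steel hardness block, 64 mm in diameter, 15 mm high, lying on the desk left of the box. Origin: centre of its underside. A bystander.
- paste_tin: Blue round tin, 55 mm in diameter, 22 mm high. Origin: centre of its underside. A bystander.
- paste_syringe: Paste syringe with a green band, 110 mm long, 21 mm thick, lying on the desk. Origin: centre of the underside. A bystander.
- brown_bottle: Brown plastic bottle with a black cap, 50 mm in diameter, 116 mm high. Origin: centre of its underside. A bystander.

How it is judged (in metres and radians):
On the way, in this order (a step that is already met when the one before it is completed fails the run):
1. a fingertip holds the red paddle down far enough to free the bolt, the bolt still shut (value of joint catch above 0.048 rad and contact force between the fingers and catch_paddle above 0.5 N and value of joint bolt below 0.006 m), for 0.1 s.
2. the bolt is drawn past 20 mm with a fingertip still holding the paddle down (value of joint catch above 0.04 rad and contact force between the fingers and catch_paddle above 0.5 N and value of joint bolt above 0.02 m and value of joint lid below 0.006 m), for 0.05 s.
3. the bolt is fully drawn (27 mm or more of 30) and the released catch has sprung up and locks it (value of joint catch below 0.012 rad and value of joint bolt above 0.027 m and value of joint lid below 0.03 m), for 0.1 s.
At the end, for the whole second after the job is handed in: The lid is fully open (66 mm or more of 72), the bolt fully drawn (27 mm or more of 30) with the catch sprung up again (under 0.012 rad), every specimen within 8 mm and every bystander within 20 mm of where it started (value of joint lid above 0.066 m and value of joint bolt above 0.027 m and value of joint catch below 0.012 rad and distance of each of sample_a, sample_b, sample_c, sample_d from where it was at the start of the episode below 0.008 m and distance of each of steel_disc, paste_tin, paste_syringe, brown_bottle from where it was at the start of the episode below 0.02 m); the robot touches nothing.
It fails at once if a specimen is moved from its place (8 mm) or lifted (distance of any of sample_a, sample_b, sample_c, sample_d from where it was at the start of the episode above 0.008 m).
It fails at once if another thing on the desk is displaced by 20 mm, knocked over or lifted (distance of any of steel_disc, paste_tin, paste_syringe, brown_bottle from where it was at the start of the episode above 0.02 m or angle between any of brown_bottle, steel_disc's own z axis and vertical above 0.3 rad).
It also fails if it takes over 45 s, if anything falls off the work surface, if the arm or the gripper's body presses on something with over 40 N, if the wrist force passes 120 N, or if a joint passes its speed limit or range.

## Working session

There is one attempt and no reset: what is moved stays moved. The work goes in short steps, Python scripts to look and compute and a shell command to move; the robot and the scene stay as the last step left them, time stands still between calls to the robot, and variables do not carry over. Pictures are saved under pics/ and viewed, about 8 in all and at most 12, crops included, and the job is handed in when it is done.

```bash
mkdir -p pics
cat > h.py <<'E'
import numpy as np,cv2
from workcell import env,snapshot,spotter
def save(s,n): cv2.imwrite('pics/'+n,cv2.cvtColor(s['pixels'],cv2.COLOR_RGB2BGR))
def proj(s,X):
    c=np.atleast_2d(X)@np.array(s['R']).T+np.array(s['t']); p=c@np.array(s['K']).T; return p[:,:2]/p[:,2:]
def onz(s,uv,z):
    R=np.array(s['R']);C=-R.T@np.array(s['t']);d=R.T@np.linalg.inv(np.array(s['K']))@np.array([*uv,1.]);return C+d*(z-C[2])/d[2]
E
python3 - <<'E'
from h import *
st=env.get_state();print(st['time'],st['position'],st['tcp_rot'],st['grip_width'],st['wrist_force'])
for c in('top','side'):
    s=snapshot(c);save(s,c+'0.png');print(c,'C',-np.array(s['R']).T@np.array(s['t']))
    for n in('specimen_box','bolt_knob','paddle_top','catch_paddle','lid_ridge','brown_bottle','steel_disc','paste_tin','paste_syringe'):
        r=spotter.regions_of(c,n)
        for q in r[:2]:
            v,u=np.nonzero(q['pixels']);print(n,round(q['score'],2),np.round(q['box'],1),'cent',u.mean().round(1),v.mean().round(1))
E
```

```text
0.0 [ 154.29417106 -605.00245379  237.91850619] [-0.55807831  0.43431922 -0.43323461  0.55876935] 88.3709644392018 [ 0.41027093  0.01866818 -0.53011951]
top C [330.3023221  -53.57719312 901.07344542]
specimen_box 0.92 [384.8 208.2  86.3  78.9] cent 387.9 207.3
paddle_top 0.74 [155.4 221.5  32.9  29.4] cent 157.3 221.5
paddle_top 0.73 [374.1 204.2  30.6  60.8] cent 373.1 217.8
catch_paddle 0.66 [373.4 205.5  28.8  51.2] cent 372.6 215.6
lid_ridge 0.56 [403.9 222.3  33.6  40.8] cent 405.9 222.8
brown_bottle 0.65 [156.3 221.2  34.4  29.3] cent 157.5 221.5
steel_disc 0.6 [277.6 234.1  31.3  27.8] cent 278.2 233.4
paste_tin 0.66 [244.5 239.4  25.8  23.6] cent 243.8 238.0
paste_syringe 0.66 [199.6 235.9  42.8   8.3] cent 203.3 234.8
side C [ 62.26578099 750.26813026 442.89421949]
specimen_box 0.73 [334.9 205.4  94.1  51.4] cent 337.2 203.9
paddle_top 0.72 [333.8 198.4  52.3  16.6] cent 344.0 196.4
catch_paddle 0.57 [334.9 196.5  53.1  19. ] cent 343.8 196.5
catch_paddle 0.44 [337.6 205.3  94.3  50.5] cent 337.0 204.0
lid_ridge 0.61 [357.2 192.8  46.2  17.5] cent 361.6 192.5
brown_bottle 0.93 [233.1 293.6  36.1  81.4] cent 229.9 296.3
steel_disc 0.57 [318.6 253.4  32.1  18.9] cent 317.2 253.8
steel_disc 0.22 [231.6 293.9  37.   78. ] cent 229.7 296.9
paste_tin 0.81 [307.1 271.2  32.   22.6] cent 304.2 271.1
paste_syringe 0.65 [272.2 299.5  38.6  30.7] cent 272.3 297.9
paste_syringe 0.4 [359.9 192.4  43.6  17.6] cent 364.5 193.2
```

Run:
```python
from h import *
a=cv2.imread('pics/top0.png')[155:265,325:445];b=cv2.imread('pics/side0.png')[165:245,280:400]
a=cv2.resize(a,None,fx=5,fy=5,interpolation=2)
b=cv2.resize(b,None,fx=6.6,fy=6.6,interpolation=2)
cv2.imwrite('pics/a.png',a);cv2.imwrite('pics/b.png',b)
```

```text
(no output)
```

View pics/a.png

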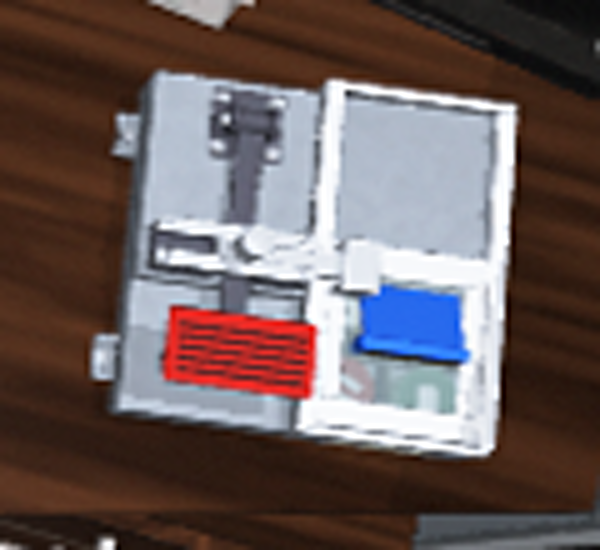

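View pics/b.png

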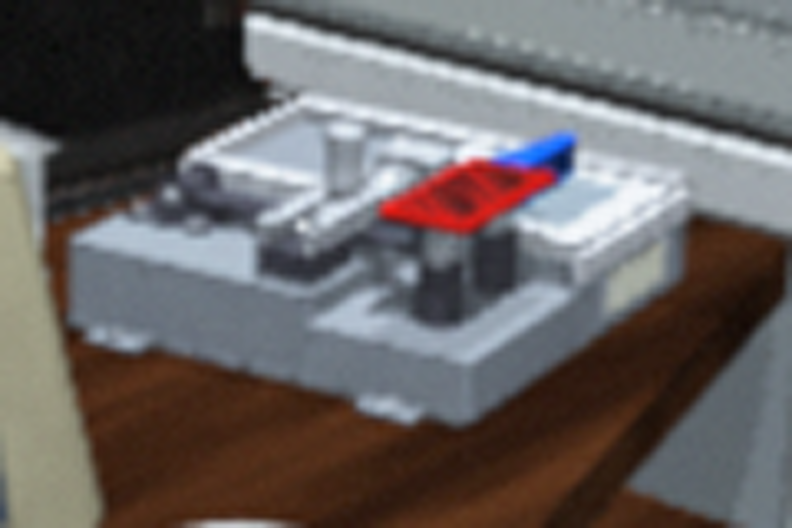

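```bash
cat > fit.py <<'E'
from h import *
from scipy.optimize import least_squares
T=[((-38,74,66),(170,308)),((-38,6,66),(316,322)),((-72,6,66),(308,398)),((-72,74,66),(165,382)),((-6,40,79.5),(249,241)),((83,85,34),(157,72))]
S=[((-38,74,66),(383,212)),((-72,74,66),(470,232)),((-72,6,66),(556,178)),((-38,6,66),(475,162)),((-6,40,79.5),(347,130)),((-83,85,0),(465,425)),((-83,85,34),(465,365)),((83,85,34),(70,240))]
st,ss=snapshot('top'),snapshot('side')
def W(p,X):
    c,s=np.cos(p[2]),np.sin(p[2]);return np.array([p[0]+c*X[0]-s*X[1],p[1]+s*X[0]+c*X[1],X[2]])
def res(p,show=0):
    r=[proj(st,W(p,X))[0]-(np.array(u)/5+[325,155]) for X,u in T]+[proj(ss,W(p,X))[0]-(np.array(u)/6.6+[280,165]) for X,u in S]
    return np.array(r) if show else np.ravel(r)
f=least_squares(res,[500,-100,0],loss='soft_l1');print(f.x,np.degrees(f.x[2]));print(res(f.x,1).round(1).tolist())
for n,X in dict(knob=(-6,40,79.5),pad=(-56,40,66),ridge=(-44,-41.5,46.5)).items():print(n,W(f.x,X).round(1))
E
python3 fit.py
python3 - <<'E'
from h import *
from scipy.spatial.transform import Rotation as R
print(R.from_quat(env.get_state()['tcp_rot']).as_matrix().round(3))
for i in('side','top'): print(0)
s=snapshot('top');print(onz(s,(157.4,221.5),116),onz(s,(278,233.5),15),onz(s,(244,238.5),22))
E
```

```text
[ 5.00999646e+02 -3.19075860e+02 -1.17556324e-01] -6.735481223432344
[[-1.4, -0.7], [-0.5, 0.7], [-0.2, 0.5], [-1.9, -0.6], [0.8, -0.3], [-1.1, -1.8], [-0.5, -1.4], [-0.1, -1.4], [1.2, -1.4], [0.3, -1.7], [0.5, -1.2], [1.3, 0.0], [2.0, -5.3], [-0.7, -1.5]]
knob [ 499.7 -278.6   79.5]
pad [ 450.1 -272.8   66. ]
ridge [ 452.4 -355.1   46.5]
[[ 0.247  0.     0.969]
 [-0.969 -0.     0.247]
 [ 0.    -1.     0.   ]]
0
0
[441.13000367 185.71167847 116.        ] [434.062072   -64.69246098  15.        ] [419.78433095  13.51281233  22.        ]
```

View pics/top0.png

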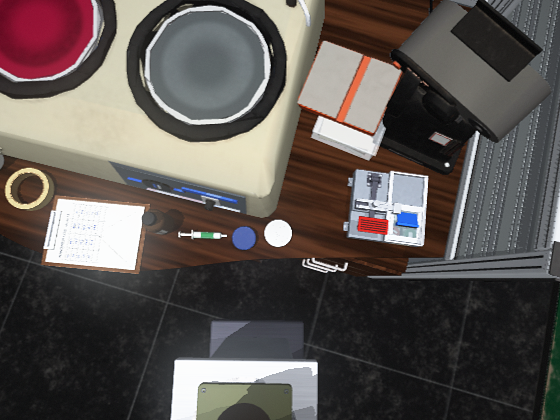

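View pics/side0.png

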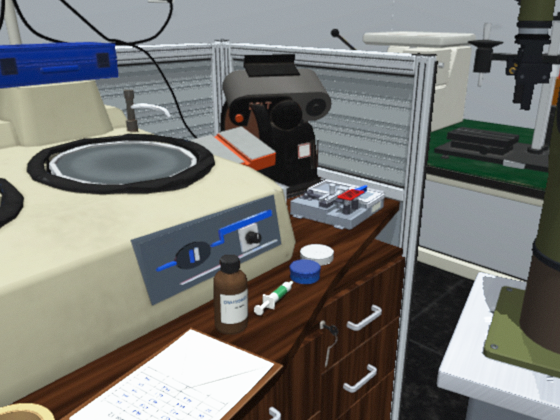

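Run:
```python
from h import *
a=snapshot('top');b=snapshot('side')
for uv in((448,262),(455,230),(408,260),(375,275),(500,60)):print('top z0',uv,onz(a,uv,0).round(0))
# post: side base/top
for uv in((400,240),(405,215),(395,205)):print('side z0',uv,onz(b,uv,0).round(0))
P=onz(b,(403,230),0)
for X in((390,-430),(380,-400),(370,-420)):
    for z in(0,100,200,300,400,500):print(X,z,proj(b,(*X,z)).round(0),proj(a,(*X,z)).round(0))
for m in((0,0,0),(0,0,300)):print(proj(a,m),proj(b,m))
```

```text
top z0 (448, 262) [ 377. -470.    0.]
top z0 (455, 230) [ 455. -492.    0.]
top z0 (408, 260) [ 380. -375.    0.]
top z0 (375, 275) [ 343. -295.    0.]
top z0 (500, 60) [ 910. -641.    0.]
side z0 (400, 240) [ 319. -221.    0.]
side z0 (405, 215) [ 350. -366.    0.]
side z0 (395, 205) [ 392. -420.    0.]
(390, -430) 0 [[397. 204.]] [[431. 256.]]
(390, -430) 100 [[400. 165.]] [[450. 254.]]
(390, -430) 200 [[404. 124.]] [[475. 250.]]
(390, -430) 300 [[407.  81.]] [[507. 246.]]
(390, -430) 400 [[411.  35.]] [[553. 239.]]
(390, -430) 500 [[415. -14.]] [[619. 230.]]
(380, -400) 0 [[397. 208.]] [[419. 260.]]
(380, -400) 100 [[400. 169.]] [[437. 258.]]
(380, -400) 200 [[404. 127.]] [[459. 255.]]
(380, -400) 300 [[408.  83.]] [[490. 251.]]
(380, -400) 400 [[412.  35.]] [[531. 246.]]
(380, -400) 500 [[416. -15.]] [[593. 239.]]
(370, -420) 0 [[403. 207.]] [[427. 265.]]
(370, -420) 100 [[407. 167.]] [[446. 263.]]
(370, -420) 200 [[411. 126.]] [[470. 261.]]
(370, -420) 300 [[415.  82.]] [[502. 258.]]
(370, -420) 400 [[419.  35.]] [[547. 254.]]
(370, -420) 500 [[423. -15.]] [[612. 248.]]
[[243.34309941 433.22750509]] [[566.9980595  337.90457773]]
[[227.33214947 519.39287709]] [[614.32995565 136.9990945 ]]
```

```bash
python3 -m pendant '[{"angular":[0,0,0.14],"offset":[0,2.3,0],"claw":3.3},{"angular":[0,0,0.14],"offset":[0,2.3,0],"claw":3.3},{"angular":[0,0,0.14],"offset":[0,2.3,0],"claw":3.3},{"angular":[0,0,0.14],"offset":[0,2.3,0],"claw":3.3},{"angular":[0,0,0.14],"offset":[0,2.3,0],"claw":3.3},{"angular":[0,0,0.14],"offset":[0,2.3,0],"claw":3.3},{"angular":[0,0,0.14],"offset":[0,2.3,0],"claw":3.3},{"angular":[0,0,0.14],"offset":[0,2.3,0],"claw":3.3}]'
```

```text
time: 2.05
position: [154.5, -420.9, 238.9]
tcp_rot: [0.704, -0.069, 0.069, -0.704]
wrist_force: [0.1, -0.7, 0.0]
grip_width: 33.0
```

```bash
python3 -m pendant '[{"angular":[0,0,0.04],"offset":[2,3,0],"claw":3.3},{"angular":[0,0,0.04],"offset":[2,3,0],"claw":3.3},{"angular":[0,0,0],"offset":[2,3,0],"claw":3.3},{"angular":[0,0,0],"offset":[2,3,0],"claw":3.3},{"angular":[0,0,0],"offset":[4,0,0],"claw":3.3},{"angular":[0,0,0],"offset":[4,0,0],"claw":3.3},{"angular":[0,0,0],"offset":[4,0,0],"claw":3.3},{"angular":[0,0,0],"offset":[4,0,0],"claw":3.3}]' && python3 -m pendant '[{"angular":[0,0,0],"offset":[4,0,-2],"claw":3.3},{"angular":[0,0,0],"offset":[3.8,0,-3],"claw":3.3},{"angular":[0,0,0],"offset":[0,0,-3],"claw":3.3},{"angular":[0,0,0],"offset":[0,0,-3],"claw":3.3},{"angular":[0,0,0],"offset":[0,0,0],"claw":3.3}]'
python3 - <<'E'
from h import *
from scipy.spatial.transform import Rotation as R
e=env.get_state();m=R.from_quat(e['tcp_rot']).as_matrix();print(e['position'],m.round(3),np.degrees(np.arctan2(m[1,0],m[0,0])))
for c,(x,y),f in(('top',(385,205),5),('side',(337,185),6)):
    s=snapshot(c);p=cv2.cvtColor(s['pixels'],4)[y-50:y+50,x-65:x+65]
    cv2.imwrite(f'pics/{c}1.png',cv2.resize(p,None,fx=f,fy=f,interpolation=2))
    print(c,proj(s,e['position']))
E
```

```text
time: 2.85
position: [396.2, -301.6, 239.0]
tcp_rot: [0.706, -0.043, 0.043, -0.706]
wrist_force: [0.0, -0.5, 0.3]
grip_width: 33.4
time: 3.35
position: [470.2, -300.5, 125.4]
tcp_rot: [-0.705, 0.045, -0.04, 0.707]
wrist_force: [-1.1, -0.1, -0.1]
grip_width: 32.9
[ 470.21832719 -300.54738083  125.43624702] [[ 0.993 -0.007  0.12 ]
 [-0.12   0.003  0.993]
 [-0.007 -1.     0.002]] -6.888845669715177
top [[392.27284918 212.78795087]]
side [[349.63967816 163.51080704]]
```

View pics/side1.png

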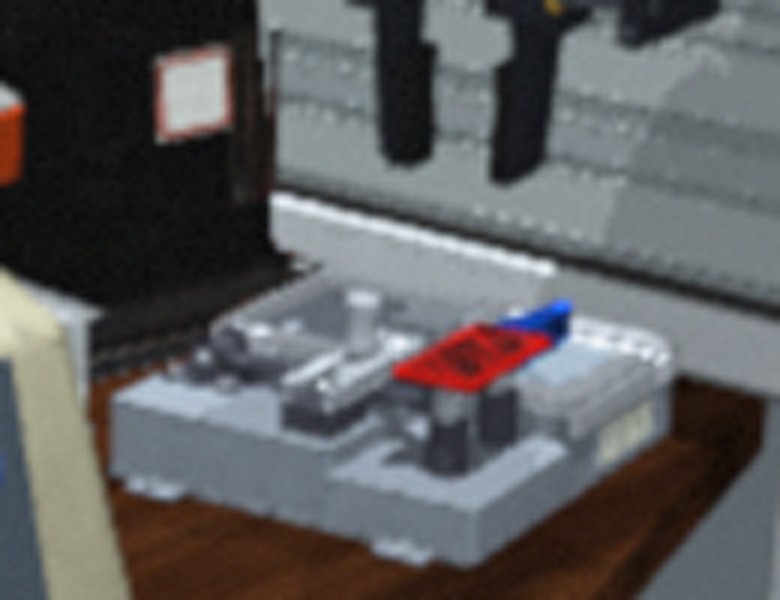

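```bash
python3 -m pendant '[{"angular":[0,0,0],"offset":[0.2,0.1,-2],"claw":3.3},{"angular":[0,0,0],"offset":[0,0,-1.5],"claw":3.3},{"angular":[0,0,0],"offset":[0,0,-1],"claw":3.3},{"angular":[0,0,0],"offset":[0,0,0],"claw":3.3},{"angular":[0,0,0],"offset":[0,0,0],"claw":3.3}]'
python3 - <<'E'
from h import *
e=env.get_state();print(e['position'])
for c,(x,y),f in(('top',(385,205),5),('side',(337,185),6)):
    s=snapshot(c);p=cv2.cvtColor(s['pixels'],4)[y-50:y+50,x-65:x+65]
    p=cv2.resize(p,None,fx=f,fy=f,interpolation=2)
    cv2.imwrite(f'pics/{c}2.png',p)
E
```

```text
time: 3.95
position: [475.1, -301.0, 84.8]
tcp_rot: [0.706, -0.042, 0.043, -0.706]
wrist_force: [0.9, 0.7, 0.7]
grip_width: 33.5
[ 475.10725947 -301.01933213   84.82824618]
```

View pics/side2.png

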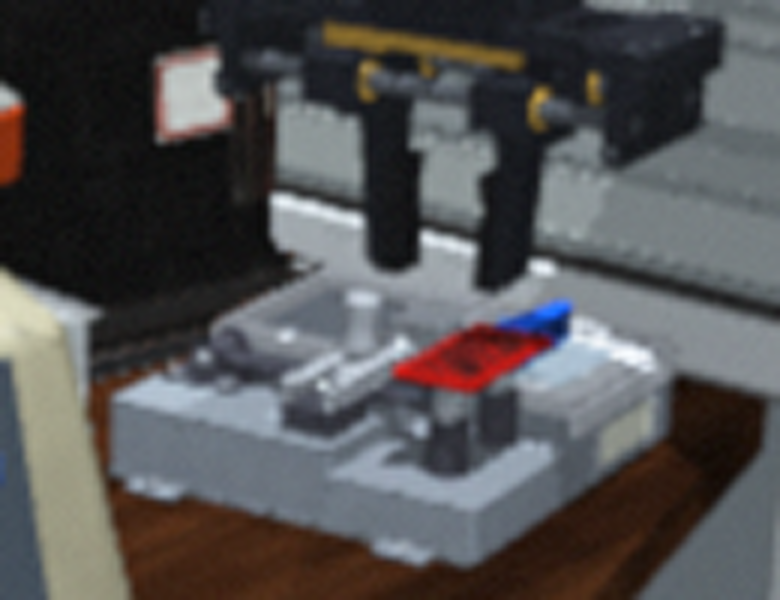

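```bash
python3 -m pendant '[{"angular":[0,0,0],"offset":[-0.3,0.1,-0.7],"claw":3.3},{"angular":[0,0,0],"offset":[0,0,-0.7],"claw":3.3},{"angular":[0,0,0],"offset":[0,0,-0.4],"claw":3.3},{"angular":[0,0,0],"offset":[0,0,0],"claw":3.3},{"angular":[0,0,0],"offset":[0,0,0],"claw":3.3}]'; python3 -m pendant '[{"angular":[0,0,0],"offset":[0,0,-0.3],"claw":3.3},{"angular":[0,0,0],"offset":[0,0,-0.2],"claw":3.3},{"angular":[0,0,0],"offset":[0,0,-0.1],"claw":3.3},{"angular":[0,0,0],"offset":[0,0,0],"claw":3.3},{"angular":[0,0,0],"offset":[0,0,0],"claw":3.3}]'
```

```text
time: 4.55
position: [470.8, -299.5, 65.6]
tcp_rot: [-0.706, 0.043, -0.042, 0.706]
wrist_force: [-1.7, 1.4, 3.1]
grip_width: 33.1
time: 5.05
position: [470.3, -299.5, 59.7]
tcp_rot: [0.706, -0.044, 0.042, -0.706]
wrist_force: [-3.5, 0.7, 6.7]
grip_width: 33.1
```

```bash
python3 -m pendant '[{"angular":[0,0,0],"offset":[0.1,0,-0.07],"claw":3.3},{"angular":[0,0,0],"offset":[0,0,0],"claw":3.3},{"angular":[0,0,0],"offset":[0.03,0.3,0],"claw":3.3},{"angular":[0,0,0],"offset":[0.03,0.3,0],"claw":3.3},{"angular":[0,0,0],"offset":[0.04,0.3,0],"claw":3.3},{"angular":[0,0,0],"offset":[0.04,0.3,0],"claw":3.3},{"angular":[0,0,0],"offset":[0,0,0],"claw":3.3}]'
python3 - <<'E'
from h import *
e=env.get_state();print(e['position'])
s=snapshot('side');x,y=337,185;p=cv2.cvtColor(s['pixels'],4)[y-50:y+50,x-65:x+65]
cv2.imwrite(f'pics/side3.png',cv2.resize(p,None,fx=6,fy=6,interpolation=2))
E
```

```text
time: 5.75
position: [474.2, -290.6, 59.7]
tcp_rot: [0.707, -0.043, 0.044, -0.704]
wrist_force: [-1.5, -4.2, 6.3]
grip_width: 33.0
[ 474.18293908 -290.61804015   59.70745194]
```

View pics/side3.png

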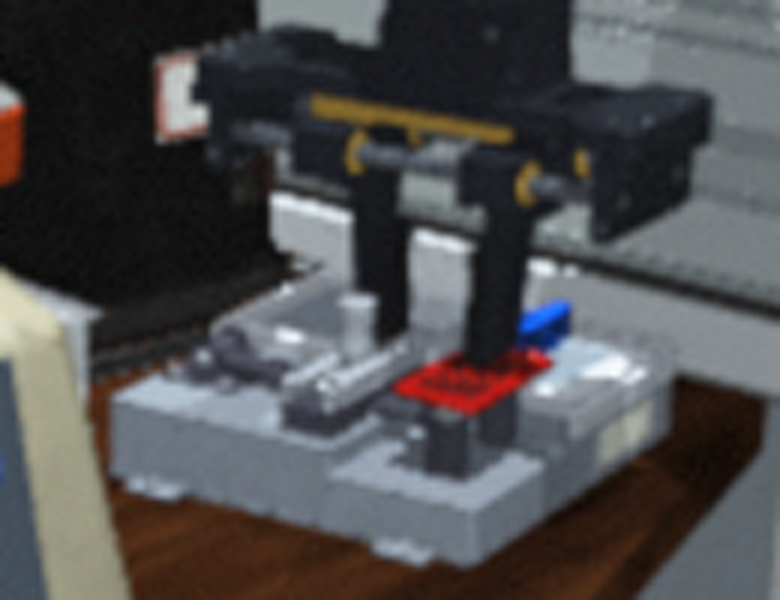

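```bash
python3 -m pendant '[{"angular":[0,0,0],"offset":[0.03,0.4,-0.05],"claw":3.3},{"angular":[0,0,0],"offset":[0.03,0.4,0],"claw":3.3},{"angular":[0,0,0],"offset":[0.03,0.4,0],"claw":3.3},{"angular":[0,0,0],"offset":[0.04,0.4,0],"claw":3.3},{"angular":[0,0,0],"offset":[0.04,0.4,0],"claw":3.3},{"angular":[0,0,0],"offset":[0.04,0.4,0],"claw":3.3},{"angular":[0,0,0],"offset":[0,0,0],"claw":3.3}]'
```

```text
time: 6.5
position: [477.1, -266.4, 59.4]
tcp_rot: [0.707, -0.042, 0.044, -0.704]
wrist_force: [-0.7, -4.1, 6.7]
grip_width: 32.9
```

```bash
python3 -m pendant '[{"angular":[0,0,0],"offset":[0.02,0.3,0],"claw":3.3},{"angular":[0,0,0],"offset":[0.02,0.2,0],"claw":3.3},{"angular":[0,0,0],"offset":[0.02,0.1,0],"claw":3.3},{"angular":[0,0,0],"offset":[0,0.1,0],"claw":3.3},{"angular":[0,0,0],"offset":[0,0.1,0],"claw":3.3},{"angular":[0,0,0],"offset":[0,0,0],"claw":3.3}]'
```

```text
time: 7.1
position: [477.3, -264.0, 59.5]
tcp_rot: [0.709, -0.044, 0.046, -0.702]
wrist_force: [-0.7, -14.1, 2.5]
grip_width: 32.9
```

```bash
python3 -m pendant '[{"angular":[0,0,0],"offset":[0,0,0.4],"claw":3.3},{"angular":[0,0,0],"offset":[0,0,0.5],"claw":3.3},{"angular":[0,0,0],"offset":[0,-0.1,0.5],"claw":3.3},{"angular":[0,0,0],"offset":[0,-0.3,0.5],"claw":3.3},{"angular":[0,0,0],"offset":[0,-0.5,2],"claw":3.3},{"angular":[0,0,0],"offset":[0,-1,3],"claw":8.8},{"angular":[0,0,0],"offset":[-1,-1,0],"claw":8.8},{"angular":[0,0,0],"offset":[-1,0,0],"claw":8.8}]'
python3 - <<'E'
from h import *
e=env.get_state();print(e['position'])
s=snapshot('side');x,y=337,185;p=cv2.cvtColor(s['pixels'],4)[y-50:y+50,x-65:x+65]
cv2.imwrite(f'pics/side4.png',cv2.resize(p,None,fx=6,fy=6,interpolation=2))
E
```

```text
time: 7.9
position: [456.6, -286.5, 127.6]
tcp_rot: [0.706, -0.043, 0.044, -0.705]
wrist_force: [-0.1, -0.6, -0.4]
grip_width: 54.7
[ 456.62795785 -286.54879653  127.64785725]
```

View pics/side4.png

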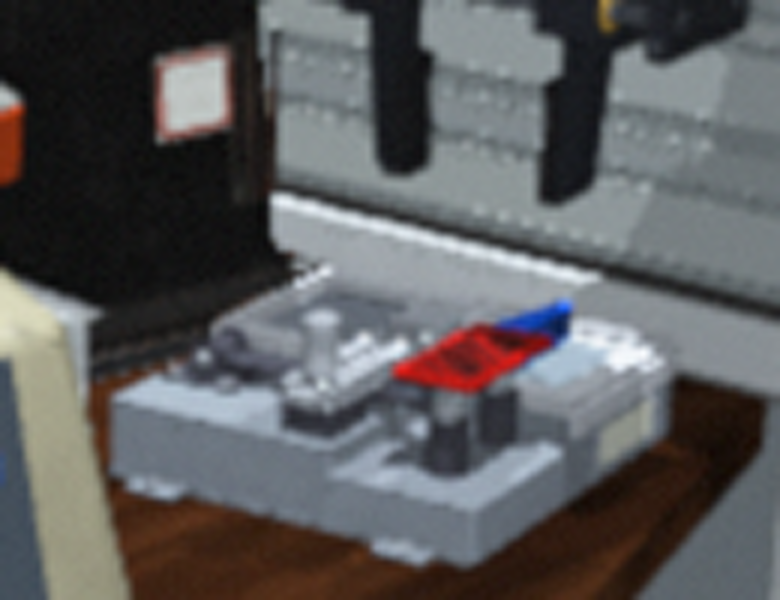

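Run:
```python
from h import *
p=cv2.imread('pics/top0.png')[195:295,350:510]
cv2.imwrite('pics/post.png',cv2.resize(p,None,fx=5,fy=5,interpolation=2))
```

```text
(no output)
```

View pics/post.png

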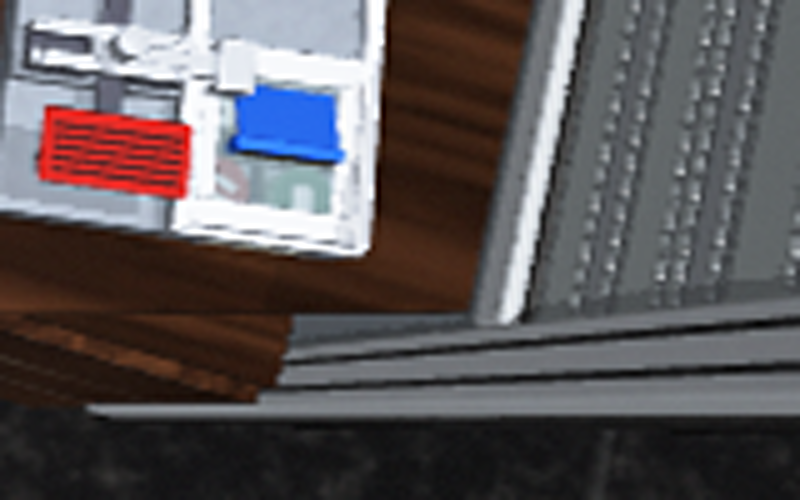

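```bash
python3 -m pendant '[{"angular":[0,0,0],"offset":[-2.6,-1.9,0],"claw":8.8},{"angular":[0,0,0],"offset":[-2.6,-1.9,0],"claw":8.8},{"angular":[0,0,0],"offset":[-2.6,-1.9,0],"claw":8.8},{"angular":[0,0,0],"offset":[0,0,-2],"claw":8.8},{"angular":[0,0,0],"offset":[0,0,-2],"claw":8.8},{"angular":[0,0,0],"offset":[0,0,-1],"claw":8.8},{"angular":[0,0,0],"offset":[0,0,0],"claw":8.8},{"angular":[0,0,0],"offset":[0,0,0],"claw":8.8}]'
```

```text
time: 8.75
position: [378.8, -340.9, 77.4]
tcp_rot: [-0.706, 0.043, -0.042, 0.706]
wrist_force: [0.0, -0.4, 0.3]
grip_width: 87.7
```

```bash
python3 -m pendant '[{"angular":[0,0,0],"offset":[0,-0.2,-1.5],"claw":8.8},{"angular":[0,0,0],"offset":[0,0,-1],"claw":8.8},{"angular":[0,0,0],"offset":[0,0,-0.4],"claw":8.8},{"angular":[0,0,0],"offset":[0,0,0],"claw":8.8},{"angular":[0,0,0],"offset":[0,0,0],"claw":8.8}]'
python3 - <<'E'
from h import *
e=env.get_state();print(e['position'])
s=snapshot('side');x,y=345,185;p=cv2.cvtColor(s['pixels'],4)[y-50:y+50,x-65:x+65]
cv2.imwrite(f'pics/side5.png',cv2.resize(p,None,fx=6,fy=6,interpolation=2))
E
```

```text
time: 9.25
position: [378.8, -343.5, 48.8]
tcp_rot: [0.706, -0.043, 0.043, -0.706]
wrist_force: [-0.9, 0.9, 0.2]
grip_width: 87.9
[ 378.81489442 -343.54951222   48.83873591]
```

View pics/side5.png

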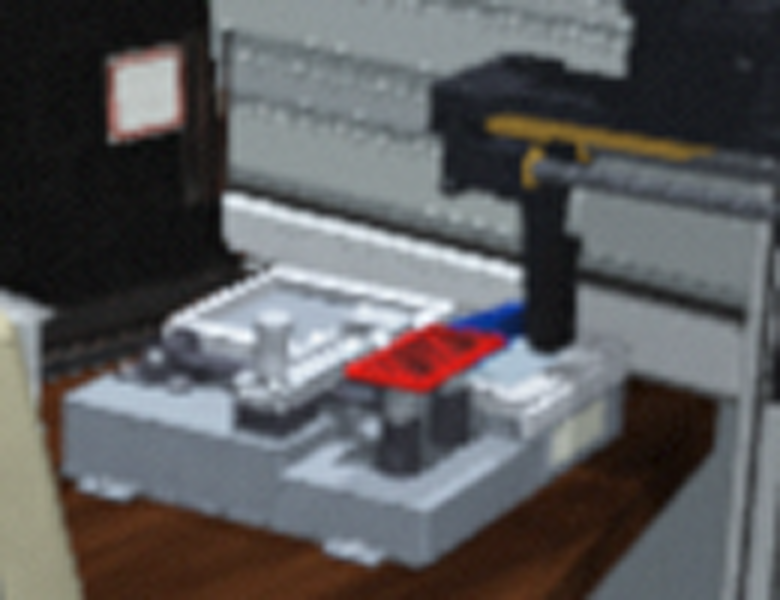

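```bash
python3 -m pendant '[{"angular":[0,0,0],"offset":[0.8,-0.1,-0.1],"claw":8.8},{"angular":[0,0,0],"offset":[0.8,-0.1,0],"claw":8.8},{"angular":[0,0,0],"offset":[0.8,-0.1,0],"claw":8.8},{"angular":[0,0,0],"offset":[0.8,-0.1,0],"claw":8.8},{"angular":[0,0,0],"offset":[0.8,-0.1,0],"claw":8.8},{"angular":[0,0,0],"offset":[0,0,0],"claw":8.8}]'
```

```text
time: 9.9
position: [420.6, -348.7, 47.6]
tcp_rot: [0.706, -0.042, 0.043, -0.706]
wrist_force: [0.3, -0.4, -0.2]
grip_width: 88.3
```

```bash
python3 -m pendant '[{"angular":[0,0,0],"offset":[0.7,-0.08,0],"claw":8.8},{"angular":[0,0,0],"offset":[0.7,-0.08,0],"claw":8.8},{"angular":[0,0,0],"offset":[0.7,-0.08,0],"claw":8.8},{"angular":[0,0,0],"offset":[0.7,-0.08,0],"claw":8.8},{"angular":[0,0,0],"offset":[0.7,-0.08,0],"claw":8.8},{"angular":[0,0,0],"offset":[0.5,-0.06,0],"claw":8.8},{"angular":[0,0,0],"offset":[0,0,0],"claw":8.8}]'; python3 -m pendant '[{"angular":[0,0,0],"offset":[0.2,0,0],"claw":8.8},{"angular":[0,0,0],"offset":[0.2,0,0],"claw":8.8},{"angular":[0,0,0],"offset":[0,0,0],"claw":8.8}]'
```

```text
time: 10.6
position: [460.2, -353.3, 47.6]
tcp_rot: [0.706, -0.042, 0.043, -0.706]
wrist_force: [0.1, 1.2, -0.4]
grip_width: 88.0
time: 10.9
position: [462.8, -353.5, 47.7]
tcp_rot: [0.706, -0.043, 0.043, -0.706]
wrist_force: [-0.9, -0.8, 1.2]
grip_width: 87.9
```

Run:
```python
from h import *
e=env.get_state();print(e['position'])
s=snapshot('side');x,y=345,185;p=cv2.cvtColor(s['pixels'],4)[y-50:y+50,x-65:x+65]
cv2.imwrite(f'pics/side6.png',cv2.resize(p,None,fx=6,fy=6,interpolation=2))
```

```text
[ 462.84450018 -353.52645442   47.65708381]
```

View pics/side6.png

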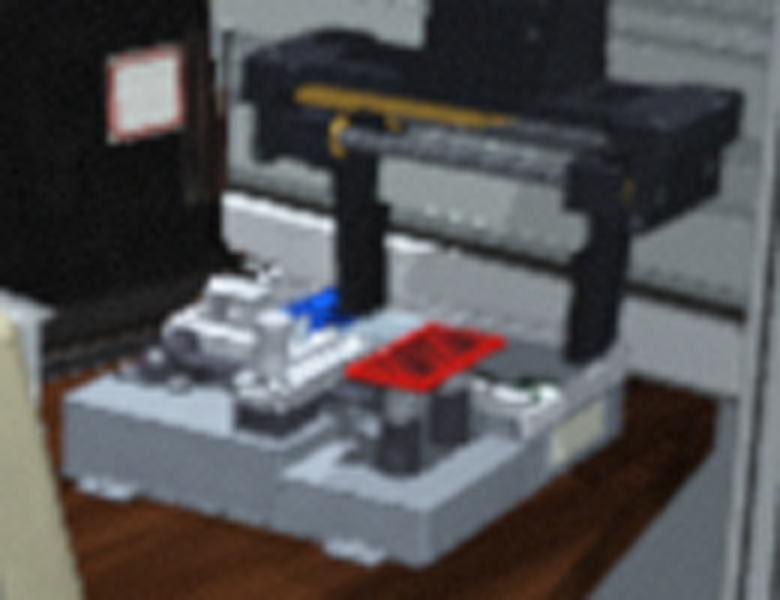

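```bash
python3 -m pendant '[{"angular":[0,0,0],"offset":[0.2,0,0],"claw":8.8},{"angular":[0,0,0],"offset":[0.2,0,0],"claw":8.8},{"angular":[0,0,0],"offset":[0.2,0,0],"claw":8.8},{"angular":[0,0,0],"offset":[0,0,0],"claw":8.8}]'
```

```text
time: 11.35
position: [468.9, -353.4, 47.5]
tcp_rot: [0.706, -0.043, 0.043, -0.706]
wrist_force: [-1.0, -1.5, -0.2]
grip_width: 87.9
```

```bash
python3 -m pendant '[{"angular":[0,0,0],"offset":[0.2,0,0],"claw":8.8},{"angular":[0,0,0],"offset":[0.2,0,0],"claw":8.8},{"angular":[0,0,0],"offset":[0,0,0],"claw":8.8}]'; python3 -m pendant '[{"angular":[0,0,0],"offset":[0.2,0,0],"claw":8.8},{"angular":[0,0,0],"offset":[0.2,0,0],"claw":8.8},{"angular":[0,0,0],"offset":[0,0,0],"claw":8.8}]'
```

```text
time: 11.65
position: [469.2, -353.4, 47.7]
tcp_rot: [0.706, -0.045, 0.041, -0.706]
wrist_force: [-9.0, 0.4, 8.3]
grip_width: 87.8
time: 11.95
position: [469.3, -353.4, 47.7]
tcp_rot: [0.706, -0.048, 0.038, -0.706]
wrist_force: [-16.4, 1.3, 16.2]
grip_width: 88.0
```

```bash
python3 -m pendant '[{"angular":[0,0,0],"offset":[-1,0.1,0],"claw":8.8},{"angular":[0,0,0],"offset":[-1,0.1,0],"claw":8.8},{"angular":[0,0,0],"offset":[0,0,3],"claw":8.8},{"angular":[0,0,0],"offset":[0,0,4],"claw":8.8},{"angular":[0,0,0],"offset":[-2,0,4],"claw":8.8},{"angular":[0,0,0],"offset":[-4,0,4],"claw":8.8},{"angular":[0,0,0],"offset":[-4,0,0],"claw":8.8},{"angular":[0,0,0],"offset":[-4,0,0],"claw":8.8}]'; python3 -m pendant '[{"angular":[0,0,0],"offset":[-4,1,0],"claw":8.8},{"angular":[0,0,0],"offset":[-2,1,0],"claw":8.8},{"angular":[0,0,0],"offset":[0,0,0],"claw":8.8}]'
python3 - <<'E'
from h import *
e=env.get_state();print(e['position'],e['wrist_force'])
p=np.array([501,-319.08,-.1176]);c,q=np.cos(p[2]),np.sin(p[2])
W=lambda X:np.array([p[0]+c*X[0]-q*X[1],p[1]+q*X[0]+c*X[1],X[2]])
im=[]
for n,(x,y) in(('top',(385,205)),('side',(335,195))):
    s=snapshot(n);a=cv2.cvtColor(s['pixels'],4)[y-50:y+50,x-65:x+65]
    a=cv2.resize(a,None,fx=3,fy=3,interpolation=2)
    k=6;a=cv2.resize(cv2.cvtColor(s['pixels'],4)[y-48:y+48,x-64:x+64],None,fx=3.1*2,fy=3.1*2,interpolation=2) if n=='top' else a
    for X in((28,-16,55),(28,-67,55)): 
        print(n,(proj(s,W(X))[0]))
    r=spotter.regions_of(n,'lid_ridge')
    print([(round(t['score'],2),np.round(t['box'],1)) for t in r[:2]])
    hsv=cv2.cvtColor(s['pixels'][y-50:y+50,x-65:x+65],cv2.COLOR_RGB2HSV);v,u=np.nonzero((abs(hsv[...,0].astype(int)-110)<12)&(hsv[...,1]>150)&(hsv[...,2]>90));print('blue u',u.min()+x-65,u.max()+x-65,'v',v.min()+y-50,v.max()+y-50)
    cv2.imwrite(f'pics/{n}7.png',a)
for o in('brown_bottle','steel_disc','paste_tin','paste_syringe'):
    r=spotter.search_frame('top',o);print(o,r and np.round(r[0]['box'],1))
E
```

```text
time: 12.75
position: [321.6, -351.2, 194.2]
tcp_rot: [0.707, -0.041, 0.044, -0.705]
wrist_force: [0.9, -0.2, 0.2]
grip_width: 88.1
time: 13.05
position: [258.1, -329.7, 192.9]
tcp_rot: [-0.705, 0.044, -0.042, 0.706]
wrist_force: [-0.3, -0.0, 0.3]
grip_width: 87.4
[ 258.09077712 -329.67886999  192.87930295] [-0.32409643 -0.01026477  0.26188789]
top [398.27033088 194.08115748]
top [420.20892592 197.21039214]
[(0.89, array([408.9, 188.8,  32.5,  36.5]))]
blue u 398 420 v 182 196
side [332.33742959 184.68684457]
side [342.70619686 179.50937033]
[(0.64, array([333.2, 186.9,  41.6,  11.1]))]
blue u 270 340 v 180 216
brown_bottle [156.8 221.8  31.6  25.9]
steel_disc [278.5 234.6  25.6  27.6]
paste_tin [243.8 240.4  26.7  23.5]
paste_syringe [201.9 236.   47.3  10.4]
```

View pics/top7.png

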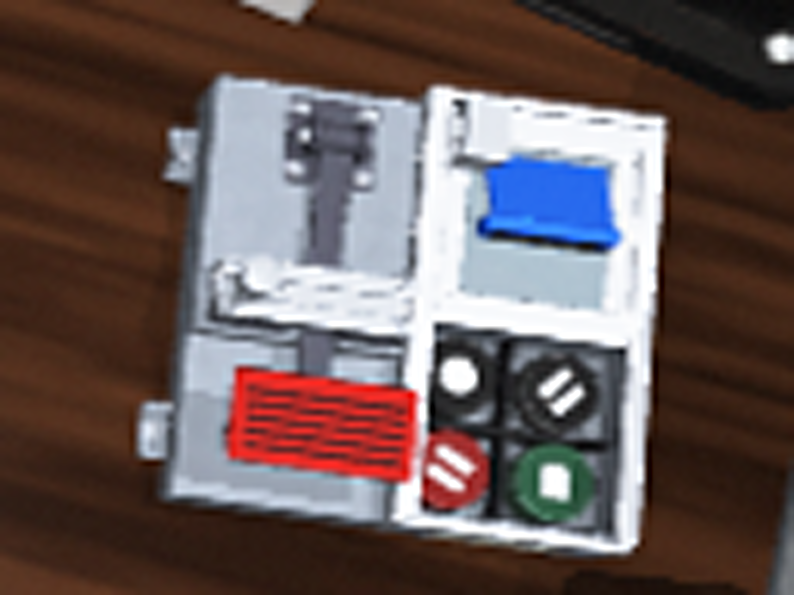

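The picture shows the lid fully back, with the ridge's lower edge at row 196 where it should be. The bolt is drawn, the paddle is up, the four specimens are in their cells, and the bystanders have not moved. The hand is clear of everything.

```bash
python3 -c "
from workcell import env
print(env.job_done())"
```

```text
the job is handed in; nothing more can be done
None
```

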